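# Pack a milk crate and hold the reader over the packed jar

### The arm

A 6-joint arm with a two-finger parallel gripper is mounted at the origin on the work surface. World frame = base frame: x ahead of the robot, y to its left, z up, the work surface at z = 0. Lengths are in m, angles in rad, forces in N, time in s.
With the tool pointing down it reaches from about 0.375 to 0.975 m from the base axis. Payload 3.8 kg.
Tool frame: the origin (TCP) lies between the finger pads; the fingertips stand 22 mm ahead of it and the grasp point (between the pads) lies 3 mm ahead of it; z points along the fingers, y is the line along which they close (so a half turn about z gives the same grasp; the last joint's range is limited). The gripper opens to 85 mm and grips with 20 to 120 N. Pads are 22 mm wide; open, the fingers measure 114 mm over their backs; the gripper's body (76 mm by 85 mm) begins 54 mm behind the grasp point. The pads swing forward as they close: fully open they stand 13 mm farther back than shut.
Start: joints at [1.232, 0.264, 1.604, -0, 1.274, -0.037], TCP at [0.201, 0.644, 0.253] pointing down, gripper open.
Joint ranges: [-2.63, 2.63], [-0.94, 2.18], [0.31, 2.57], [-1.31, 4.45], [0, 2.66], [-2.55, 2.55]. Speed limits (rad/s): [2.57, 2.57, 3.14, 3.14, 3.14, 3.14].

### API

Orientations are given as a unit quaternion [x, y, z, w].
In Python, from plant import telemetry, cams, manip gives the robot as it stands.
- The arm moves only by the tool step_arm, never from a script. Its argument "targets" is text: rows parted by semicolons, each of 6 numbers parted by spaces: the shift along the tool's x, y, z normalised to -1 to 1, where 1 is 0.8 m, then the turn, a rotation vector about the tool's x, y, z normalised to -1 to 1, where 1 is 45 degrees. A call has 1 to 20 rows; each row shifts and turns the commanded pose from where the row before left it, along the tool's axes as they then stand; what a row does not reach is not made up. A row lasts 1/10 s, in which the tool goes at most 50 mm and 8.59 degrees, less where a joint would pass 70% of its speed; a pose out of reach is approached as far as the arm can. A call with a number of a shift or a turn outside -1 to 1 is refused whole. A call with a gripper value outside its range is refused whole. "gripper" is the opening, from -1 (shut) to 1 (fully open), set as the call begins (left out, the last holds). The fingers move at their own pace and stop on an object; "grip_force" is the grip in N (left out, the last holds). Time passes only in rows, so rows that do not move let the fingers close. It gives the time, the measured TCP pose, the force, the opening and the grip force at its end, in the units of the state.
- telemetry.observe(): the state, without advancing time (a new reading comes with each control period).
- cams.get_image(name): name is "side" or "top"; returns a dict with "image" (384x512x3 uint8, red, green, blue), "intrinsics" (3x3 intrinsics, pixels), "extrinsics" (4x4, takes a point from world to camera coordinates). Camera axes: x right, y down, z forward; pixel columns grow to the right and rows downward; lengths in m; the calibration is good to about 2 mm. A picture is of the moment at which its call begins. There is no depth.
- manip.finish_job(): hands the job in; it is judged then, once.
Trained networks look in the newest picture that a camera, given by its name, has taken for a name from the list of things; names that differ only in an ending like _2 or _b are one class to them, and where a whole thing is asked for, a point or a joint stands for the part that bears it (a point fixed in the world has none). Each returns a list of dicts, best first, with "p" (0 to 1); they miss things now and then, are a little off and sometimes report something else, mostly with a low value. They report only what shows in the picture. A call takes as long as a camera call. They do not tell look-alikes from the thing itself.
- cams.search_frame(label, camera): "bbox" ([left, top, width, height] in pixels, round what is visible of it).
The state is a dict: "time_s": time; "q": joint angles; "qvel": joint speeds; "tau": joint torques, N m; "position": TCP position; "eef_rot": TCP orientation; "force": force on the tool from outside, world axes, zero at the start; "moment": the same for the moment, N m; "width": opening from 0.0 (shut) to 1.0 (fully open); "finger_force": force on a finger pad.
Only numpy, scipy, OpenCV 4.12 (cv2) and the standard library are available. Lean on these libraries where they do the work, as an engineer would, in place of code of your own. Each camera call takes 0.05 s, during which the arm holds its last target. There are 200 camera calls.

### The job

Pack the loose capped jar and the loose square cold brick upright into the two free places of the narrow steel crate, setting each down gently. Then lift the hand-held reader out of its dock, carry it over the clear divider and finish still holding it level, about two centimetres above the cap of the jar you packed, centred on it and with its long side in line with the row of jars. The reader must not touch the jars, brick or crate, nothing may knock the divider, and everything else on the bench stays where it is.

Things in the scene. Friction and masses are not known exactly. Their poses are not given: they have to be found in the camera images.
- crate: narrow open steel crate, fixed, left of the divider: 248 mm long (its x), 70 wide (its y), 45 high, walls and floor 4 mm thick (inside 240 x 62); origin at the centre of its underside, z up. One row of four places, no partitions, at x = -90, -30, +30, +90 mm, y = 0; two hold jars, two are free (which ones varies, maybe neighbours). Either thing may go in either free place
- pad_a: thin soft dark disc, 40 mm across, 1.5 mm thick, on the crate's floor, marking one free place (things sink into it and stand on the crate's floor, 4 mm above the bench); origin at its centre
- pad_b: the same kind of disc, marking the other free place
- jar_in_a: milk jar: cream body 52 mm across (foot chamfered to 42 mm), plain blue screw cap 48 mm across from 73 to 96 mm above its underside; 96 mm tall, about 0.22 kg; origin at the centre of its underside, z up its axis. Already standing loose in the crate; stays there upright
- jar_in_b: the same kind of jar, already standing loose in the crate; stays there upright
- jar: milk jar: cream body 52 mm across (foot chamfered to 42 mm), plain blue screw cap 48 mm across from 73 to 96 mm above its underside; 96 mm tall, about 0.22 kg; origin at the centre of its underside, z up its axis. The only capped jar standing loose on the bench, on the robot's right of the divider; to be packed
- jar_cap (a point): centre of the top of that loose jar's cap, 96 mm above its underside
- brick: rigid cold brick, a pale square block 46 x 46 mm and 92 mm tall with thin grey ribs, standing on the bench on the robot's right of the divider, about 0.18 kg; origin at the centre of its underside, x and y square to its sides; to be packed with its sides square to the crate
- dock: black fixed dock for the reader, a shallow tray 56 mm (x) by 88 mm (y), walls 14 mm high and 4 mm thick, floor 4 mm thick, on the robot's right of the divider; origin at the centre of its underside
- reader: grey hand-held reader standing upright in the dock, about 0.2 kg: head at the bottom 42 mm (x) by 74 mm (y, its long side) and 30 mm high, above it an upright grip 22 mm (x) by 36 mm (y) up to 118 mm; origin at the centre of its underside, z up its grip. Lifts straight out (1 to 3 mm play in the dock)
- reader_window (a point): centre of the reader's flat underside, where it reads; the same point as its origin
- divider: clear upright panel with an aluminium frame, fixed, 372 mm long (its x), 10 mm thick, 120 mm high, with two low feet 80 mm wide; it stands between the crate (left) and the loose things (right); origin at the centre of its underside
- label_roll: small white roll 36 mm across, 22 mm high, bystander; origin at the centre of its underside
- beaker: glass beaker 64 mm across, 80 mm high, bystander; origin at the centre of its underside
- rinse_bottle: white bottle 56 mm across, 150 mm high, bystander; origin at the centre of its underside
- steel_bowl: steel bowl 110 mm across, 45 mm high, left of the crate, bystander; origin at the centre of its underside
Not all that is in view belongs to the job. Leave any orange look-alike of the brick alone.

How it is judged:
On the way:
1. the jar and the cold brick both stand upright on the crate's floor, let go and at rest, with the two jars that were there (x of jar in the frame of crate between -0.105 and 0.105 m and y of jar in the frame of crate between -0.014 and 0.014 m and z of each of jar, brick, jar_in_a, jar_in_b in the frame of crate below 0.01 m and angle between each of jar, brick, jar_in_a, jar_in_b's own z axis and vertical below 0.12 rad and x of brick in the frame of crate between -0.105 and 0.105 m and y of brick in the frame of crate between -0.014 and 0.014 m and x of jar_in_a in the frame of crate between -0.105 and 0.105 m and y of jar_in_a in the frame of crate between -0.014 and 0.014 m and x of jar_in_b in the frame of crate between -0.105 and 0.105 m and y of jar_in_b in the frame of crate between -0.014 and 0.014 m and linear speed of each of jar, brick below 0.03 m/s and contact force between the fingers and jar below 0.1 N and contact force between the fingers and brick below 0.1 N and not (height (world z) of reader above 0.03 m)), for 0.2 s.
At the end, for the whole second after the job is handed in: Jar, brick and the two other jars stand upright on the crate floor (7 degrees, 14 mm of the row line), released, at rest; the reader is held still and upright (7 degrees), 7 to 37 mm above the packed jar's cap, centred to 12 mm, long side along the crate to 9 degrees, touching none of them (x of jar in the frame of crate between -0.105 and 0.105 m and y of jar in the frame of crate between -0.014 and 0.014 m and z of each of jar, brick, jar_in_a, jar_in_b in the frame of crate below 0.01 m and angle between each of jar, brick, jar_in_a, jar_in_b, reader's own z axis and vertical below 0.12 rad and x of brick in the frame of crate between -0.105 and 0.105 m and y of brick in the frame of crate between -0.014 and 0.014 m and x of jar_in_a in the frame of crate between -0.105 and 0.105 m and y of jar_in_a in the frame of crate between -0.014 and 0.014 m and x of jar_in_b in the frame of crate between -0.105 and 0.105 m and y of jar_in_b in the frame of crate between -0.014 and 0.014 m and linear speed of each of jar, brick below 0.03 m/s and contact force between the fingers and jar below 0.1 N and contact force between the fingers and brick below 0.1 N and horizontal distance between reader_window and jar_cap below 0.012 m and z of reader_window in the frame of jar_cap between 0.007 and 0.037 m and angle between the y axis of reader and the x axis of crate, either way round below 0.16 rad and contact force between the fingers and reader above 1 N and linear speed of reader below 0.02 m/s and contact force between reader and jar below 0.05 N and contact force between reader and brick below 0.05 N and contact force between reader and jar_in_a below 0.05 N and contact force between reader and jar_in_b below 0.05 N and contact force between reader and crate below 0.05 N and contact force between reader and divider below 0.05 N); the arm keeps its last pose, push and grip.
It fails at once if the reader touches a jar, the brick or the crate (contact force between reader and jar above 0.5 N or contact force between reader and brick above 0.5 N or contact force between reader and jar_in_a above 0.5 N or contact force between reader and jar_in_b above 0.5 N or contact force between reader and crate above 0.5 N).
It fails at once if the divider is knocked (over 3 N) (contact force between divider and anything else above 3 N).
It fails at once if the jar or the brick is dropped (falls freely more than about 12 mm) ((linear speed of jar above 0.5 m/s and contact force between the fingers and jar below 0.05 N) or (linear speed of brick above 0.5 m/s and contact force between the fingers and brick below 0.05 N)).
It fails at once if a bystander is moved more than 30 mm or tipped (distance of any of label_roll, beaker, rinse_bottle, steel_bowl from where it was at the start of the episode above 0.03 m or angle between any of label_roll, beaker, rinse_bottle, steel_bowl's own z axis and vertical above 0.3 rad).
It also fails if it takes over 72 s, if anything falls off the work surface, if the arm or the gripper's body presses on something with over 40 N, if the wrist force passes 120 N, or if a joint passes its speed limit or range.

## Working session

There is one attempt and no reset: what is moved stays moved. The work goes in short steps, Python scripts to look and compute and a tool call to move; the robot and the scene stay as the last step left them, time stands still between calls to the robot, and variables do not carry over. Pictures are saved under pics/ and viewed, at most 10 in all, crops included, and the job is handed in when it is done.

Besides the shell and the picture viewer there is one more tool, called after "Call:" by a JSON object that holds its "name" and its "arguments", one argument or row to a line. step_arm: Moves the arm, as the interface text tells. Scaled input: -1 to 1 covers 0.8 m each way for a shift and 45 degrees each way for a turn. Its arguments: {"type":"object","properties":{"targets":{"type":"string"},"gripper":{"type":"number"},"grip_force":{"type":"number"}},"required":["targets"]}

```bash
ls; mkdir -p pics
python3 - <<'E'
from plant import telemetry, cams, manip
import cv2, numpy as np
np.set_printoptions(precision=4,suppress=True)
s=telemetry.observe(); print({k:np.round(v,3) for k,v in s.items()})
for n in ("side","top"):
    d=cams.get_image(n); cv2.imwrite(f"pics/{n}0.png",d["image"][:,:,::-1]); print(n,np.array(d["intrinsics"]),np.array(d["extrinsics"]))
    for l in "crate pad_a jar brick dock reader divider label_roll beaker rinse_bottle steel_bowl".split():
        print(l,[(np.round(b["bbox"]).astype(int).tolist(),round(b["p"],2)) for b in cams.search_frame(l,n)])
E
```

```text
pics
{'time_s': np.float64(0.0), 'q': array([ 1.232,  0.265,  1.605,  0.   ,  1.274, -0.037]), 'qvel': array([ 0.002, -0.001,  0.   , -0.   , -0.001, -0.   ]), 'tau': array([  0.003, -51.509, -36.733,   0.   ,   0.013,   0.   ]), 'position': array([0.2  , 0.644, 0.252]), 'eef_rot': array([ 0.15 ,  0.989, -0.001, -0.   ]), 'force': array([-0.08 ,  0.259, -0.176]), 'moment': array([-0.042,  0.055,  0.028]), 'finger_force': np.float64(0.0), 'width': np.float64(0.999)}
side [[380.1521   0.     256.9791]
 [  0.     380.1521 194.1037]
 [  0.       0.       1.    ]] [[ 0.9784 -0.2065 -0.0106 -0.5464]
 [-0.1605 -0.7259 -0.6689  0.1409]
 [ 0.1304  0.6561 -0.7433  1.1976]
 [ 0.      0.      0.      1.    ]]
crate [([202, 146, 70, 34], 0.62)]
pad_a []
jar [([280, 215, 16, 33], 0.85)]
brick [([226, 221, 18, 38], 0.9), ([187, 228, 19, 35], 0.76), ([264, 261, 15, 14], 0.43)]
dock [([252, 290, 28, 27], 0.66)]
reader [([256, 271, 25, 45], 0.86)]
divider [([191, 173, 123, 50], 0.57)]
label_roll [([253, 273, 27, 40], 0.59)]
beaker [([206, 308, 23, 36], 0.74)]
rinse_bottle [([335, 248, 22, 40], 0.71)]

[... 230 characters left out ...]
]
 [ 0.1297  0.02   -0.9913  1.1641]
 [ 0.      0.      0.      1.    ]]
crate [([184, 151, 28, 100], 0.79), ([316, 146, 27, 28], 0.24)]
pad_a [([195, 207, 13, 11], 0.6), ([196, 166, 10, 12], 0.51)]
jar [([316, 147, 26, 28], 0.67), ([422, 244, 33, 23], 0.48)]
brick [([323, 263, 27, 24], 0.83), ([314, 217, 31, 22], 0.71), ([102, 213, 42, 44], 0.35)]
dock []
reader [([385, 190, 33, 28], 0.61)]
divider [([256, 114, 34, 157], 0.78)]
label_roll [([360, 188, 14, 14], 0.56), ([316, 146, 25, 25], 0.43)]
beaker [([421, 246, 34, 22], 0.95), ([106, 213, 42, 45], 0.37)]
rinse_bottle [([381, 99, 31, 31], 0.7), ([186, 225, 22, 19], 0.49), ([188, 180, 20, 20], 0.44)]
steel_bowl [([102, 215, 43, 43], 0.84)]
```

Run:
```python
import cv2
a=cv2.imread("pics/side0.png")[110:360,150:400]; b=cv2.imread("pics/top0.png")[85:285,90:470]
cv2.imwrite("pics/side0c.png",cv2.resize(a,None,fx=2.4,fy=2.4,interpolation=2)); cv2.imwrite("pics/top0c.png",cv2.resize(b,None,fx=2.1,fy=2.1,interpolation=2))
```

```text
(no output)
```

View pics/side0c.png

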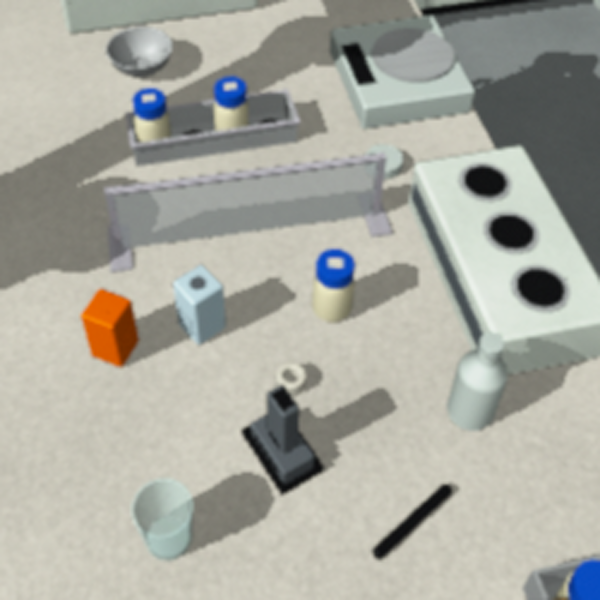

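View pics/top0c.png

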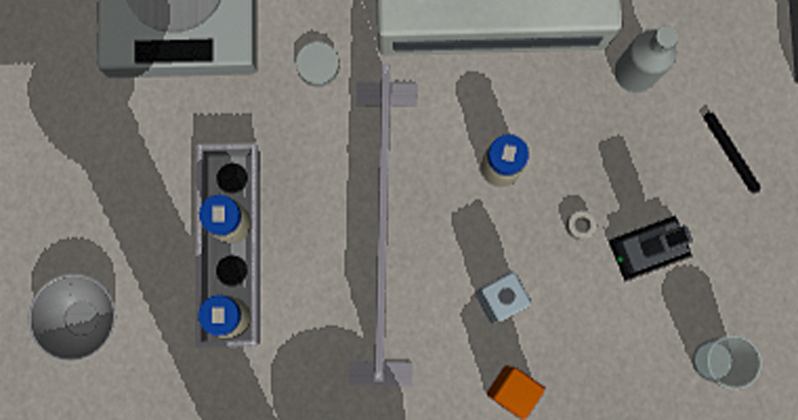

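The side view shows the loose jar (289,229), the pale brick (233,237), the orange look-alike (196,246), the reader in its dock (268,296), the beaker (218,326) and the bottle (349,268). In the top view the free pads are at (200,169) and (200,213), with jars at (195,188) and (195,236).

Possible mix-ups in the side view:
- **Jar:** the loose one (289,229), two in the crate (213,158) and (246,152), and one more at the lower right (393,352). I choose (289,229), because it stands alone to the right of the divider.
- **Brick:** pale (233,237) or orange (196,246). I choose the pale one.

Next I fit the poses by silhouette.

```bash
cat > fit.py <<'E'
import cv2, numpy as np
from plant import cams
from scipy.optimize import minimize
C={}
def grab(n):
    d=cams.get_image(n); C[n]=(d["image"],np.array(d["intrinsics"]),np.array(d["extrinsics"])); return d["image"]
def proj(n,P):
    _,K,E=C[n]; c=(E[:3,:3]@np.asarray(P,float).T).T+E[:3,3]; u=(K@c.T).T; return u[:,:2]/u[:,2:]
def ray(n,uv,z):
    _,K,E=C[n]; d=E[:3,:3].T@np.linalg.solve(K,[*uv,1]); o=-E[:3,:3].T@E[:3,3]; return o+d*(z-o[2])/d[2]
def cyl(r,z0,z1): 
    t=np.linspace(0,2*np.pi,40); return np.array([[r*np.cos(a),r*np.sin(a),z] for z in(z0,z1) for a in t])
def box(a,b,z0,z1): return np.array([[s*a/2,t*b/2,z] for z in(z0,z1) for s in(-1,1) for t in(-1,1)])
def place(P,p): c,s=np.cos(p[2]),np.sin(p[2]); return np.c_[P[:,0]*c-P[:,1]*s+p[0],P[:,0]*s+P[:,1]*c+p[1],P[:,2]]
def hull(n,parts,p):
    m=np.zeros((384,512),np.uint8)
    big=np.zeros((384*4,512*4),np.uint8)
    for P in parts:
        h=cv2.convexHull(((proj(n,place(P,p))+.5)*4*16).astype(np.float32)).astype(np.int32)
        cv2.fillConvexPoly(big,h,255,shift=4)
    return cv2.resize(big,(512,384),interpolation=cv2.INTER_AREA)/255.
def comp(mask,near):
    m=cv2.morphologyEx(mask.astype(np.uint8),cv2.MORPH_CLOSE,np.ones((3,3)))
    k,l,st,ce=cv2.connectedComponentsWithStats(m)
    i=1+np.argmin([np.hypot(*(ce[j]-near))+(99 if st[j,4]<15 else 0) for j in range(1,k)])
    o=(l==i).astype(np.uint8); cs,_=cv2.findContours(o,0,1); return cv2.drawContours(np.zeros_like(o),cs,-1,1,-1).astype(float)
def fit(parts,masks,p0,yaw=True):
    k=3 if yaw else 2; p0=np.array(p0,float)
    f=lambda v:sum(np.abs(hull(n,parts,np.r_[v,p0[k:]])-m).sum() for n,m in masks.items())/sum(m.sum() for m in masks.values())
    sx=np.vstack([p0[:k]]+[p0[:k]+np.eye(k)[i]*(.02,.02,.25)[i] for i in range(k)])
    r=minimize(f,p0[:k],method="Nelder-Mead",options=dict(initial_simplex=sx,xatol=2e-4,fatol=1e-4,maxiter=150)); return np.r_[r.x,p0[k:]],r.fun
def hsv(n): return cv2.cvtColor(C[n][0],cv2.COLOR_RGB2HSV).astype(int)
E
cat > m1.py <<'E'
from fit import *
np.set_printoptions(precision=4,suppress=True)
for n in("side","top"): grab(n)
H={n:hsv(n) for n in C}
blue={n:(abs(h[...,0]-112)<12)&(h[...,1]>150)&(h[...,2]>60) for n,h in H.items()}
cap=lambda z:cyl(.024,.073+z,.096+z)
for name,z,s,t in(("jar",0,(289,221),(332,159)),("far",.004,(246,147),(195,188)),("near",.004,(213,152),(195,236))):
    for ks in(("side","top"),("top",),("side",)):
        m={k:comp(blue[k],{"side":s,"top":t}[k]) for k in ks}
        print(name,ks,*fit([cap(z)],m,[*ray("top",t,.09)[:2],0],False),[x.sum() for x in m.values()])
for nm,s,t in(("brick",(233,236),(330,226)),("orange",(196,246),(336,272))):
    for n,c in(("side",s),("top",t)): print(nm,n,H[n][c[1],c[0]-3],C[n][0][c[1],c[0]-3],"bg",H[n][c[1]+25,c[0]])
print("pads",ray("top",(200,169),.0055),ray("top",(200,213),.0055))
print("brick~",ray("top",(330,226),.09),"dock~",ray("top",(400,203),.01),"roll",ray("top",(366,192),.022),"orange",ray("top",(337,272),.09))
g=C["top"][0][185:222:3,376:424:4].max(2);print(g)
E
python3 m1.py
```

```text
jar ('side', 'top') [ 0.6285 -0.1362  0.    ] 0.19435556649438018 [np.float64(195.0), np.float64(283.0)]
jar ('top',) [ 0.6292 -0.1364  0.    ] 0.14724589482436085 [np.float64(283.0)]
jar ('side',) [ 0.6293 -0.1323  0.    ] 0.25614881850175963 [np.float64(195.0)]
far ('side', 'top') [0.5627 0.2119 0.    ] 0.16594863297431647 [np.float64(135.0), np.float64(291.0)]
far ('top',) [0.5631 0.2115 0.    ] 0.12376524492958696 [np.float64(291.0)]
far ('side',) [0.5619 0.2165 0.    ] 0.23392883079157586 [np.float64(135.0)]
near ('side', 'top') [0.4427 0.2132 0.    ] 0.18176975708316115 [np.float64(134.0), np.float64(293.0)]
near ('top',) [0.4425 0.2126 0.    ] 0.13211537174596802 [np.float64(293.0)]
near ('side',) [0.4432 0.2182 0.    ] 0.27808018729880013 [np.float64(134.0)]
brick side [ 94  28 230] [205 227 230] bg [ 24  20 207]
brick top [105  21  96] [88 92 96] bg [19 21 97]
orange side [ 13 255 223] [223  96   0] bg [ 26  19 198]
orange top [ 14 255 168] [168  81   0] bg [ 18  18 144]
pads [0.6233 0.2105 0.0055] [0.5035 0.2107 0.0055]
brick~ [ 0.4571 -0.1256  0.09  ] dock~ [ 0.518  -0.3227  0.01  ] roll [ 0.548  -0.2319  0.022 ] orange [ 0.3447 -0.1384  0.09  ]
[[135 143  84  98  92  94  93  96  91 139 146 147]
 [136  89  93  95  90  94  93  98  67 149 146 144]
 [143  90  93  95  92 100  71   6  36  38 148 147]
 [145  90  97 100  45   4  32  57  76  47  74 142]
 [140  98  45   1  42  56  54  51   9  16  14 152]
 [148   0  22  85  79  20  24  23  10  11  62 154]
 [147 159  22  80  79  19  28  28  89  67  81 144]
 [147 137  13  28  80  53  44  76  79  80   0 149]
 [137 144  41  24  81  79  82  80   1  79 160 146]
 [143 146 165  20  87  81   0  76 156  92 100  95]
 [145 144 149  17   0  78 155 155  99 100  95  96]
 [146 148 143  70 159 145 146 149 101  99  98  90]
 [143 145 149 151 143 147 147 151  98  95  93  96]]
```

```bash
cat > m2.py <<'E'
from fit import *
np.set_printoptions(precision=4,suppress=True)
for n in("side","top"): grab(n)
H={n:hsv(n) for n in C}
bm={n:(abs(h[...,0]-100)<15)&(h[...,1]>12)&(h[...,1]<120) for n,h in H.items()}
om={n:(h[...,0]<20)&(h[...,1]>180) for n,h in H.items()}
rm={n:((abs(h[...,0]-108)<30)&(h[...,1]>10)&(h[...,2]<130))|(h[...,2]<50) for n,h in H.items()}
vis=[]
def go(nm,parts,mk,s,t,p0,both=True):
    for ks in(("side","top"),("top",),("side",)):
        m={k:comp(mk[k],{"side":s,"top":t}[k]) for k in ks}
        best=min((fit(parts,m,[*p0[:2],y]) for y in p0[2]),key=lambda r:r[1]); print(nm,ks,*best,[x.sum() for x in m.values()])
        if len(ks)==2: vis.append((parts,best[0],m))
go("brick",[box(.046,.046,0,.092)],bm,(233,236),(330,226),(.457,-.126,(.2,.6,1.0)))
go("orange",[box(.046,.046,0,.092)],om,(196,246),(336,272),(.345,-.138,(.2,.6,1.0)))
go("reader",[box(.056,.088,0,.014),box(.042,.074,.004,.034),box(.022,.036,.03,.122)],rm,(268,296),(400,203),(.518,-.323,(1.3,1.6,1.9)))
out=[]
for n in("side","top"):
    im=C[n][0].copy()[:,:,::-1]; im=cv2.resize(im,None,fx=4,fy=4,interpolation=2)
    for parts,p,m in vis:
        for P in parts: cv2.polylines(im,[cv2.convexHull(((proj(n,place(P,p))+.5)*4).astype(np.int32))],1,(0,255,0),1)
    for P in(box(.248,.070,0,.045),box(.240,.062,.045,.045)):
        cv2.polylines(im,[cv2.convexHull(((proj(n,place(P,(.533,.2115,0)))+.5)*4).astype(np.int32))],1,(0,0,255),1)
    for P in(box(.372,.010,0,.12),):
        cv2.polylines(im,[cv2.convexHull(((proj(n,place(P,(.54,.025,0)))+.5)*4).astype(np.int32))],1,(255,0,255),1)
    a,b,c,d=((140,365,180,320) if n=="side" else (130,290,175,430)); out.append(im[a*4:b*4,c*4:d*4])
cv2.imwrite("pics/o_side.png",cv2.resize(out[0],None,fx=.65,fy=.65,interpolation=3)); cv2.imwrite("pics/o_top.png",cv2.resize(out[1],None,fx=.78,fy=.78,interpolation=3))
E
python3 m2.py
```

```text
brick ('side', 'top') [ 0.458  -0.1272  0.4261] 0.1275694170285564 [np.float64(505.0), np.float64(389.0)]
brick ('top',) [ 0.4581 -0.127   0.4749] 0.09763596955491709 [np.float64(389.0)]
brick ('side',) [ 0.458  -0.1253  0.265 ] 0.12260143661424966 [np.float64(505.0)]
orange ('side', 'top') [ 0.3457 -0.1377  1.0517] 0.18796139298291378 [np.float64(503.0), np.float64(399.0)]
orange ('top',) [ 0.3455 -0.1376  1.0046] 0.13228168460366602 [np.float64(399.0)]
orange ('side',) [ 0.3459 -0.1356  1.3541] 0.17462285112852297 [np.float64(503.0)]
reader ('side', 'top') [ 0.5197 -0.3201  0.3254] 0.13715645253917466 [np.float64(703.0), np.float64(731.0)]
reader ('top',) [ 0.5197 -0.3202  0.3399] 0.0702234382124943 [np.float64(731.0)]
reader ('side',) [ 0.5201 -0.3177  0.2644] 0.19092405098597048 [np.float64(703.0)]
```

View pics/o_top.png

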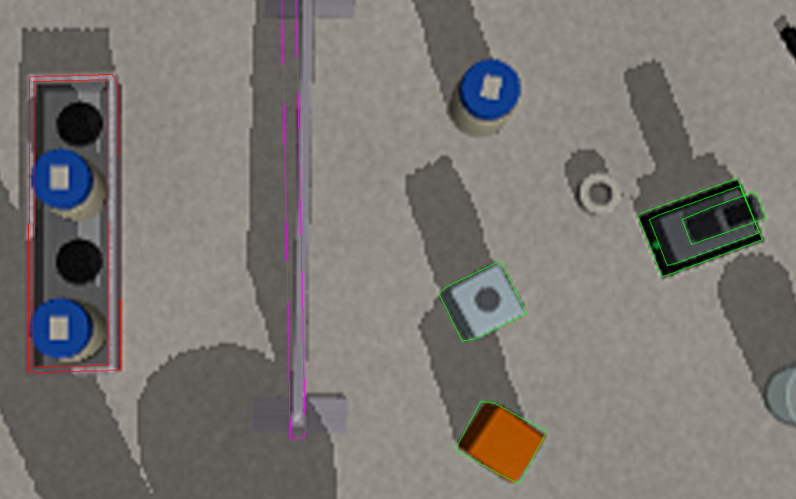

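View pics/o_side.png

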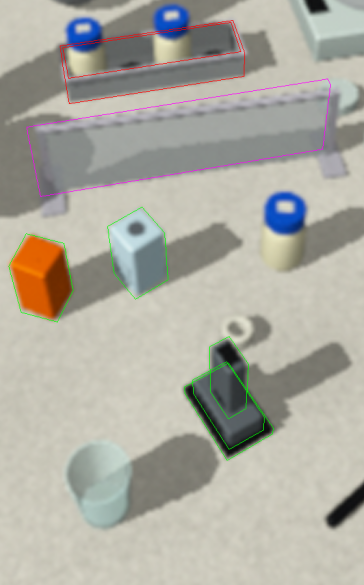

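The overlays agree with the silhouettes: brick (0.458,-0.127, yaw 25°), jar (0.6285,-0.136), reader (0.520,-0.320, yaw 19°). The crate is at (0.533,0.2115) and square to x. The brick will go in the place at x=0.503 and the jar in the place at x=0.622. I fetch the jar first, with the fingers closing along world y.

Call:
{"name": "step_arm", "arguments": {
  "targets": "0 0 0 0 0 -0.128; 0 0 0 0 0 -0.128; 0 0 0 0 0 -0.127; -0.0275 -0.05 0 0 0 0; -0.0275 -0.05 0 0 0 0; -0.0275 -0.05 0 0 0 0; -0.0275 -0.05 0 0 0 0; -0.0275 -0.05 0 0 0 0; -0.0275 -0.05 0 0 0 0; -0.0275 -0.05 0 0 0 0; -0.0275 -0.05 0 0 0 0; -0.0275 -0.05 0 0 0 0; -0.0275 -0.05 0 0 0 0; -0.0275 -0.05 0 0 0 0; -0.0275 -0.05 0 0 0 0; -0.0275 -0.05 0 0 0 0; -0.0275 -0.05 0 0 0 0; -0.0275 -0.05 0 0 0 0; -0.0275 -0.05 0 0 0 0; -0.0275 -0.05 0 0 0 0",
  "gripper": 1,
  "grip_force": 40
}}

```text
time_s: 3.4
position: [0.5747, -0.0377, 0.2536]
eef_rot: [0.001, 1.0, 0.0, 0.0]
force: [0.4, 1.2, -0.3]
width: 1.0
finger_force: 0.0
```

Call:
{"name": "step_arm", "arguments": {
  "targets": "-0.0226 -0.0408 0 0 0 0; -0.0226 -0.0408 0 0 0 0; -0.0226 -0.0408 0 0 0 0; 0 0 0 0 0 0; 0 0 0.0375 0 0 0; 0 0 0.0375 0 0 0; 0 0 0.0375 0 0 0; 0 0 0.0375 0 0 0; 0 0 0.0375 0 0 0; 0 0 0.011 0 0 0; 0 0 0.011 0 0 0; 0 0 0.011 0 0 0; 0 0 0 0 0 0; 0 0 0 0 0 0"
}}

```text
time_s: 4.8
position: [0.6288, -0.134, 0.078]
eef_rot: [0.0, 1.0, -0.0, 0.001]
force: [-0.8, -0.3, -1.1]
width: 0.996
finger_force: 0.0
```

Call:
{"name": "step_arm", "arguments": {
  "targets": "0 0 0 0 0 0; 0 0 0 0 0 0; 0 0 0 0 0 0; 0 0 0 0 0 0; 0 0 0 0 0 0; 0 0 0 0 0 0; 0 0 0 0 0 0; 0 0 0 0 0 0",
  "gripper": -1,
  "grip_force": 40
}}

```text
time_s: 5.6
position: [0.629, -0.1341, 0.0781]
eef_rot: [0.001, 1.0, -0.0, 0.001]
force: [0.2, -0.0, 5.8]
width: 0.555
finger_force: 41.1
```

Call:
{"name": "step_arm", "arguments": {
  "targets": "0 0 -0.01 0 0 0; 0 0 -0.03 0 0 0; 0 0 -0.0375 0 0 0; 0 0 -0.0375 0 0 0; 0 0 -0.0375 0 0 0; 0 0 -0.0375 0 0 0; 0 0 -0.01 0 0 0; 0.0008 0.036 0 0 0 0; 0.0008 0.036 0 0 0 0; 0.0008 0.036 0 0 0 0; 0.0008 0.036 0 0 0 0; 0.0008 0.036 0 0 0 0; 0.0008 0.036 0 0 0 0; 0.0008 0.036 0 0 0 0; 0.0008 0.036 0 0 0 0; 0.0008 0.036 0 0 0 0; 0.0008 0.036 0 0 0 0; 0.0008 0.036 0 0 0 0; 0.0008 0.036 0 0 0 0"
}}

```text
time_s: 7.5
position: [0.6195, 0.2126, 0.2346]
eef_rot: [0.0, 1.0, -0.001, -0.002]
force: [0.5, 0.0, -1.9]
width: 0.554
finger_force: 40.5
```

Call:
{"name": "step_arm", "arguments": {
  "targets": "0 0 0 0 0 0; 0 0 0 0 0 0"
}}

```text
time_s: 7.7
position: [0.6197, 0.212, 0.2349]
eef_rot: [-0.0, 1.0, -0.001, -0.001]
force: [0.2, -0.0, -3.1]
width: 0.551
finger_force: 40.6
```

Run:
```python
from fit import *
out=[]
for n in("side","top"):
    im=cv2.resize(grab(n)[:,:,::-1],None,fx=4,fy=4,interpolation=2)
    for P,p in((box(.248,.070,0,.045),(.533,.2115,0)),(cyl(.026,.157,.23),(.6205,.212,0)),(cyl(.026,.004,.04),(.6205,.212,0))):
        cv2.polylines(im,[cv2.convexHull(((proj(n,place(P,p))+.5)*4).astype(np.int32))],1,(0,0,255),1)
    a,b,c,d=((90,200,190,300) if n=="side" else (110,260,130,240)); out.append(cv2.resize(im[a*4:b*4,c*4:d*4],(400,440 if n=="side" else 545)))
out[0]=cv2.copyMakeBorder(out[0],0,105,0,0,0)
cv2.imwrite("pics/h1.png",np.hstack(out))
```

```text
(no output)
```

View pics/h1.png

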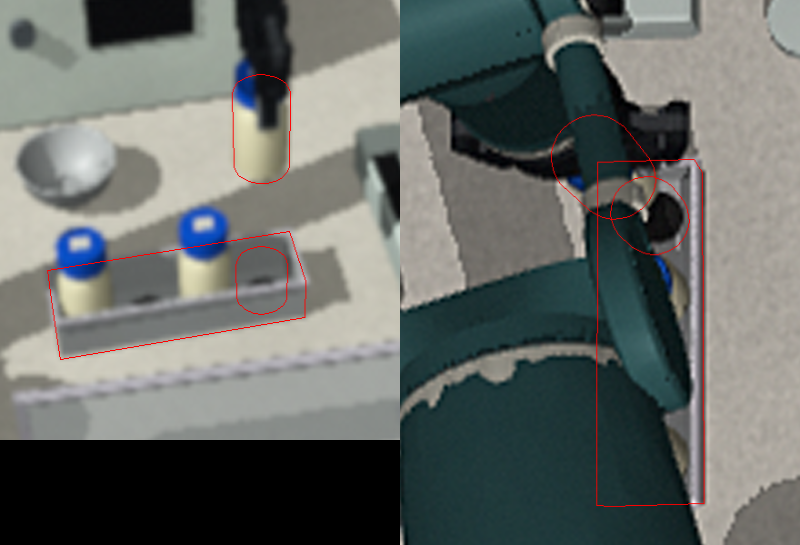

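The held jar matches the predicted outline (side view, jar at about (262,130) of the crop) and lines up over the far pad. I lower it.

Call:
{"name": "step_arm", "arguments": {
  "targets": "-0.0018 0 0.01 0 0 0; 0 0 0.025 0 0 0; 0 0 0.025 0 0 0; 0 0 0.025 0 0 0; 0 0 0.025 0 0 0; 0 0 0.025 0 0 0; 0 0 0.025 0 0 0; 0 0 0.0125 0 0 0; 0 0 0.006 0 0 0; 0 0 0.005 0 0 0; 0 0 0.003 0 0 0; 0 0 0.002 0 0 0; 0 0 0 0 0 0; 0 0 0 0 0 0"
}}

```text
time_s: 9.2
position: [0.6225, 0.2119, 0.0867]
eef_rot: [0.0, 1.0, 0.0, 0.0]
force: [0.5, -0.9, -1.2]
width: 0.553
finger_force: 40.6
```

Call:
{"name": "step_arm", "arguments": {
  "targets": "0 0 0.002 0 0 0; 0 0 0.0015 0 0 0; 0 0 0 0 0 0; 0 0 0 0 0 0"
}}

```text
time_s: 9.6
position: [0.6221, 0.2117, 0.0832]
eef_rot: [0.0, 1.0, -0.0, -0.0]
force: [-0.8, 0.7, -2.0]
width: 0.553
finger_force: 40.6
```

Call:
{"name": "step_arm", "arguments": {
  "targets": "0 0 0.0015 0 0 0; 0 0 0.001 0 0 0; 0 0 0 0 0 0; 0 0 0 0 0 0"
}}

```text
time_s: 10.0
position: [0.6225, 0.2118, 0.0821]
eef_rot: [0.0, 1.0, 0.0, 0.0]
force: [-2.5, -0.3, 4.9]
width: 0.553
finger_force: 41.6
```

Call:
{"name": "step_arm", "arguments": {
  "targets": "0 0 0 0 0 0; 0 0 0 0 0 0; 0 0 0 0 0 0; 0 0 0 0 0 0; 0 0 0 0 0 0; 0 0 0 0 0 0; 0 0 -0.02 0 0 0; 0 0 -0.0375 0 0 0; 0 0 -0.05 0 0 0; 0 0 -0.05 0 0 0; 0 0 -0.03 0 0 0",
  "gripper": 1
}}

```text
time_s: 11.1
position: [0.6239, 0.2123, 0.2371]
eef_rot: [0.0, 1.0, 0.001, 0.003]
force: [0.6, -0.1, 0.9]
width: 1.003
finger_force: 0.0
```

Call:
{"name": "step_arm", "arguments": {
  "targets": "0.023 -0.047 0 0 0 0; 0.023 -0.047 0 0 0 0; 0.023 -0.047 0 0 0 0; 0.023 -0.047 0 0 0 0; 0.023 -0.047 0 0 0 0; 0.023 -0.047 0 0 0 0; 0.023 -0.047 0 0 0 0; 0.023 -0.047 0 0 0 0; 0.023 -0.047 0 0 0 0; 0 0 0 0 0 -0.189; 0 0 0 0 0 -0.189; 0 0 0 0 0 -0.189; 0 0 0 0 0 0; 0 0 0 0 0 0"
}}

```text
time_s: 12.5
position: [0.4565, -0.1265, 0.2322]
eef_rot: [-0.219, 0.976, -0.0, 0.001]
force: [0.1, -0.5, -0.3]
width: 0.997
finger_force: 0.0
```

```bash
cat > m3.py <<'E'
from fit import *
np.set_printoptions(precision=4,suppress=True)
from plant import telemetry
grab("top"); grab("side")
H={n:hsv(n) for n in C}
m={n:comp((abs(h[...,0]-112)<12)&(h[...,1]>150)&(h[...,2]>60),{"side":(264,145),"top":(195,170)}[n]) for n,h in H.items()}
print([x.sum() for x in m.values()],proj("top",[[.6225,.212,.1]]),proj("side",[[.6225,.212,.1]]))
for k in C: print(k,fit([cyl(.024,.077,.1)],{k:m[k]},[.622,.212,0],False))
s=telemetry.observe(); print(s["position"],s["eef_rot"])
E
python3 m3.py
```

```text
[np.float64(285.0), np.float64(134.0)] [[193.2016 162.7371]] [[262.0253 143.2452]]
top (array([0.6219, 0.2095, 0.    ]), np.float64(0.14608875128998966))
side (array([0.6218, 0.2117, 0.    ]), np.float64(0.2325139010828212))
[ 0.4564 -0.1264  0.2318] [-0.2193  0.9757 -0.0002  0.0003]
```

Call:
{"name": "step_arm", "arguments": {
  "targets": "-0.0023 0 0.0375 0 0 0; 0 0 0.0375 0 0 0; 0 0 0.0375 0 0 0; 0 0 0.0375 0 0 0; 0 0 0.02 0 0 0; 0 0 0.0125 0 0 0; 0 0 0.011 0 0 0; 0 0 0 0 0 0; 0 0 0 0 0 0"
}}

```text
time_s: 13.5
position: [0.4586, -0.1259, 0.0772]
eef_rot: [-0.22, 0.975, -0.0, 0.001]
force: [-0.2, -0.1, 0.3]
width: 0.997
finger_force: 0.0
```

Call:
{"name": "step_arm", "arguments": {
  "targets": "0 0 0 0 0 0; 0 0 0 0 0 0; 0 0 0 0 0 0; 0 0 0 0 0 0; 0 0 0 0 0 0; 0 0 0 0 0 0; 0 0 0 0 0 0; 0 0 0 0 0 0",
  "gripper": -1
}}

```text
time_s: 14.3
position: [0.4584, -0.1258, 0.0773]
eef_rot: [-0.22, 0.975, -0.0, 0.0]
force: [-1.2, 1.8, 5.4]
width: 0.535
finger_force: 40.8
```

Call:
{"name": "step_arm", "arguments": {
  "targets": "0 0 -0.01 0 0 0; 0 0 -0.03 0 0 0; 0 0 -0.0375 0 0 0; 0 0 -0.0375 0 0 0; 0 0 -0.0375 0 0 0; 0 0 -0.0375 0 0 0; 0 0 -0.01 0 0 0.188; 0 0 0 0 0 0.188; 0 0 0 0 0 0.189; -0.0046 0.0352 0 0 0 0; -0.0046 0.0352 0 0 0 0; -0.0046 0.0352 0 0 0 0; -0.0046 0.0352 0 0 0 0; -0.0046 0.0352 0 0 0 0; -0.0046 0.0352 0 0 0 0; -0.0046 0.0352 0 0 0 0; -0.0046 0.0352 0 0 0 0; -0.0046 0.0352 0 0 0 0; -0.0046 0.0352 0 0 0 0; -0.0046 0.0352 0 0 0 0"
}}

```text
time_s: 16.3
position: [0.4977, 0.185, 0.2361]
eef_rot: [-0.0, 1.0, -0.0, -0.0]
force: [0.2, -0.6, -2.1]
width: 0.531
finger_force: 41.5
```

Call:
{"name": "step_arm", "arguments": {
  "targets": "-0.0046 0.0352 0 0 0 0; 0 0 0 0 0 0; 0 0 0 0 0 0; 0 0 0 0 0 0"
}}

```text
time_s: 16.7
position: [0.5014, 0.2115, 0.2361]
eef_rot: [-0.0, 1.0, -0.0, -0.0]
force: [-0.0, 0.1, -2.2]
width: 0.534
finger_force: 41.9
```

Call:
{"name": "step_arm", "arguments": {
  "targets": "-0.0014 0 0.01 0 0 0; 0 0 0.025 0 0 0; 0 0 0.025 0 0 0; 0 0 0.025 0 0 0; 0 0 0.025 0 0 0; 0 0 0.025 0 0 0; 0 0 0.025 0 0 0; 0 0 0.0125 0 0 0; 0 0 0.006 0 0 0; 0 0 0.005 0 0 0; 0 0 0.003 0 0 0; 0 0 0.002 0 0 0; 0 0 0.002 0 0 0; 0 0 0 0 0 0; 0 0 0 0 0 0"
}}

```text
time_s: 18.2
position: [0.5032, 0.2124, 0.0844]
eef_rot: [-0.0, 1.0, 0.0, 0.0]
force: [-0.2, -0.5, -2.1]
width: 0.537
finger_force: 41.8
```

Call:
{"name": "step_arm", "arguments": {
  "targets": "0 0 0.0015 0 0 0; 0 0 0.0015 0 0 0; 0 0 0.001 0 0 0; 0 0 0 0 0 0; 0 0 0 0 0 0"
}}

```text
time_s: 18.7
position: [0.5032, 0.2123, 0.0814]
eef_rot: [-0.0, 1.0, 0.0, 0.0]
force: [-1.8, -0.5, 4.0]
width: 0.532
finger_force: 42.0
```

Contact with the crate floor; I let go and rise.

Call:
{"name": "step_arm", "arguments": {
  "targets": "0 0 0 0 0 0; 0 0 0 0 0 0; 0 0 0 0 0 0; 0 0 0 0 0 0; 0 0 0 0 0 0; 0 0 0 0 0 0; 0 0 -0.02 0 0 0; 0 0 -0.0375 0 0 0; 0 0 -0.05 0 0 0; 0 0 -0.05 0 0 0; 0 0 -0.05 0 0 0; 0 0 -0.02 0 0 0",
  "gripper": 1
}}

```text
time_s: 19.9
position: [0.5051, 0.213, 0.268]
eef_rot: [-0.0, 1.0, 0.001, 0.004]
force: [0.5, -0.4, 0.9]
width: 1.001
finger_force: 0.0
```

Call:
{"name": "step_arm", "arguments": {
  "targets": "-0.0016 -0.0554 0 0 0 0; -0.0016 -0.0554 0 0 0 0; -0.0016 -0.0554 0 0 0 0; -0.0016 -0.0554 0 0 0 0; -0.0016 -0.0554 0 0 0 0; -0.0016 -0.0554 0 0 0 0; -0.0016 -0.0554 0 0 0 0; -0.0016 -0.0554 0 0 0 0; -0.0016 -0.0554 0 0 0 0; -0.0016 -0.0554 0 0 0 0; -0.0016 -0.0554 0 0 0 0; -0.0016 -0.0554 0 0 0 0"
}}

```text
time_s: 21.1
position: [0.518, -0.3212, 0.2617]
eef_rot: [-0.0, 1.0, 0.0, -0.001]
force: [1.0, 0.5, 0.0]
width: 1.001
finger_force: 0.0
```

Call:
{"name": "step_arm", "arguments": {
  "targets": "0 0 0 0 0 0.1748; 0 0 0 0 0 0.1748; 0 0 0 0 0 0.1748; 0 0 0 0 0 0.1748; 0 0 0 0 0 0.1748; 0 0 0 0 0 0.1748; 0 0 0 0 0 0.1748; 0 0 0 0 0 0.1748; 0 0 0 0 0 0.1748; 0 0 0 0 0 0; 0 0 0 0 0 0"
}}

```text
time_s: 22.2
position: [0.5184, -0.3194, 0.262]
eef_rot: [0.578, 0.816, -0.0, -0.001]
force: [-0.2, -0.0, 0.0]
width: 1.0
finger_force: 0.0
```

```bash
cat > m4.py <<'E'
from fit import *
np.set_printoptions(precision=4,suppress=True)
from plant import telemetry
s=telemetry.observe(); print(s["position"],s["eef_rot"])
out=[]
for n in("side","top"):
    im=cv2.resize(grab(n)[:,:,::-1],None,fx=4,fy=4,interpolation=2)
    for P,p in((box(.248,.070,0,.045),(.533,.2115,0)),(box(.046,.046,.004,.096),(.503,.2115,0)),(cyl(.024,.077,.1),(.622,.2105,0)),(box(.056,.088,0,.014),(.5197,-.3195,.335)),(box(.022,.036,.03,.122),(.5197,-.3195,.335))):
        cv2.polylines(im,[cv2.convexHull(((proj(n,place(P,p))+.5)*4).astype(np.int32))],1,(0,0,255),1)
    a,b,c,d=((120,330,190,310) if n=="side" else (130,270,170,430)); out.append(im[a*4:b*4,c*4:d*4])
a,b=out; b=cv2.resize(b,(540,292)); a=cv2.resize(a,(257,450))
b=cv2.copyMakeBorder(b,0,158,0,0,0); cv2.imwrite("pics/m4.png",np.hstack([a,b]))
H={n:hsv(n) for n in C}
bl={n:(abs(h[...,0]-112)<12)&(h[...,1]>150)&(h[...,2]>60) for n,h in H.items()}
for nm,p in(("jar",(.622,.2105)),("far",(.563,.212)),("near",(.443,.213))):
    for k in C: 
        m=comp(bl[k],proj(k,[[*p,.09]])[0]); print(nm,k,m.sum(),*fit([cyl(.024,.077,.1)],{k:m},[*p,0],False))
E
python3 m4.py
```

```text
[ 0.5184 -0.3194  0.262 ] [ 0.5777  0.8163 -0.     -0.0007]
jar side 124.0 [0.865  1.5932 0.    ] 1.0
jar top 281.0 [0.6231 0.2095 0.    ] 0.16125880957365152
far side 124.0 [0.32   1.8376 0.    ] 1.0
far top 272.0 [0.5636 0.2126 0.    ] 0.203618800461361
near side 124.0 [0.4424 0.2172 0.    ] 0.3826375711574953
near top 279.0 [0.4431 0.2138 0.    ] 0.1868437697659709
```

View pics/m4.png

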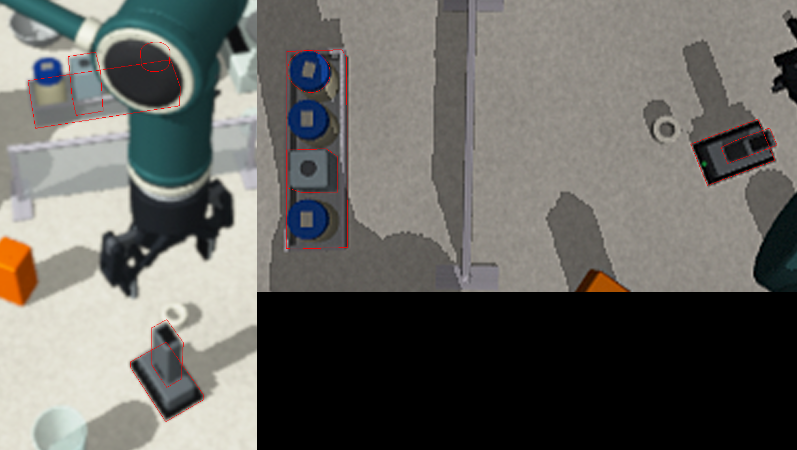

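All four stand in the crate in the top view. The jar is at the far end and the brick is square in its place. The dock and grip outlines fit, so I go down on the reader.

Call:
{"name": "step_arm", "arguments": {
  "targets": "0 0.0015 0.0375 0 0 0; 0 0 0.0375 0 0 0; 0 0 0.0375 0 0 0; 0 0 0.0375 0 0 0; 0 0 0.0375 0 0 0; 0 0 0.02 0 0 0; 0 0 0.01 0 0 0; 0 0 0 0 0 0; 0 0 0 0 0 0"
}}

```text
time_s: 23.2
position: [0.5208, -0.3198, 0.0902]
eef_rot: [0.579, 0.815, 0.0, 0.001]
force: [0.7, -0.4, 0.7]
width: 1.0
finger_force: 0.0
```

Call:
{"name": "step_arm", "arguments": {
  "targets": "0 0 0 0 0 0; 0 0 0 0 0 0; 0 0 0 0 0 0; 0 0 0 0 0 0; 0 0 0 0 0 0; 0 0 0 0 0 0; 0 0 0 0 0 0; 0 0 0 0 0 0; 0 0 0 0 0 0; 0 0 0 0 0 0; 0 0 0 0 0 0; 0 0 0 0 0 0",
  "gripper": -1,
  "grip_force": 45
}}

```text
time_s: 24.4
position: [0.5199, -0.3194, 0.0893]
eef_rot: [0.579, 0.815, -0.0, 0.0]
force: [-1.6, 0.5, 5.3]
width: 0.251
finger_force: 44.6
```

Call:
{"name": "step_arm", "arguments": {
  "targets": "0 0 -0.005 0 0 0; 0 0 -0.0125 0 0 0; 0 0 -0.025 0 0 0; 0 0 -0.025 0 0 0; 0 0 -0.025 0 0 0; 0 0 -0.025 0 0 0; 0 0 -0.025 0 0 0; 0 0 -0.025 0 0 0; 0 0 -0.025 0 0 0; 0 0 -0.0125 0 0 0; 0 0 0 0 0 0; 0 0 0 0 0 0"
}}

```text
time_s: 25.6
position: [0.5195, -0.3189, 0.2521]
eef_rot: [0.579, 0.815, 0.0, -0.0]
force: [-0.3, 0.2, -3.0]
width: 0.25
finger_force: 44.2
```

Call:
{"name": "step_arm", "arguments": {
  "targets": "0 0 0 0 0 -0.1311; 0 0 0 0 0 -0.1311; 0 0 0 0 0 -0.1311; 0 0 0 0 0 -0.1311; 0 0 0 0 0 -0.1311; 0 0 0 0 0 -0.1311; 0 0 0 0 0 -0.1311; 0 0 0 0 0 -0.1311; 0 0 0 0 0 -0.1311; 0 0 0 0 0 -0.1311; 0 0 0 0 0 -0.1311; 0 0 0 0 0 -0.1311; 0 0 0 0 0 0; 0 0 0 0 0 0"
}}

```text
time_s: 27.0
position: [0.5192, -0.3188, 0.2514]
eef_rot: [0.001, 1.0, 0.001, -0.001]
force: [-0.4, -0.5, -2.7]
width: 0.249
finger_force: 44.2
```

```bash
cat > m5.py <<'E'
from fit import *
from plant import telemetry
s=telemetry.observe(); p=s["position"]; print(p,s["eef_rot"])
z=p[2]-.0853
out=[]
for n in("side","top"):
    im=cv2.resize(grab(n)[:,:,::-1],None,fx=4,fy=4,interpolation=2)
    for P in (box(.074,.042,z,z+.03),box(.036,.022,z+.03,z+.118)):
        cv2.polylines(im,[cv2.convexHull(((proj(n,place(P,(p[0],p[1],0)))+.5)*4).astype(np.int32))],1,(0,0,255),1)
    c=(proj(n,[[p[0],p[1],z+.03]])[0]*4).astype(int); r=150
    a=np.maximum(c-r,0); out.append(cv2.resize(im[a[1]:c[1]+r,a[0]:c[0]+r],(390,390)))
cv2.imwrite("pics/m5.png",np.hstack(out))
E
python3 m5.py
```

```text
[ 0.51923517 -0.31877431  0.2513981 ] [ 9.13496742e-04  9.99998832e-01  6.87017532e-04 -1.01427793e-03]
```

View pics/m5.png

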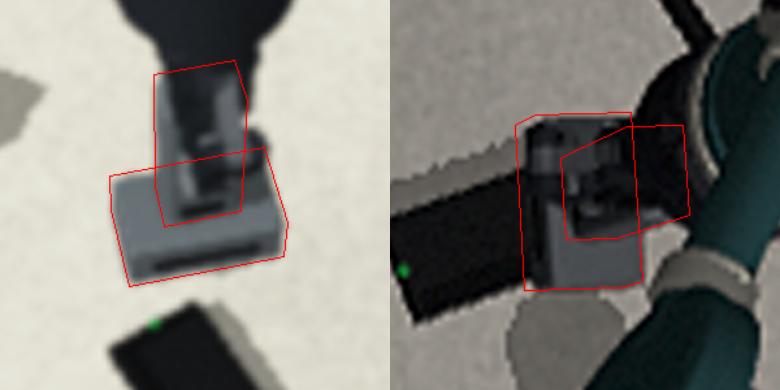

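The held reader fits the predicted outline in both views: level, and its long side along x. I carry it over.

Call:
{"name": "step_arm", "arguments": {
  "targets": "-0.004 0.0207 0 0 0 0; -0.008 0.0414 0 0 0 0; -0.008 0.0414 0 0 0 0; -0.008 0.0414 0 0 0 0; -0.008 0.0414 0 0 0 0; -0.008 0.0414 0 0 0 0; -0.008 0.0414 0 0 0 0; -0.008 0.0414 0 0 0 0; -0.008 0.0414 0 0 0 0; -0.008 0.0414 0 0 0 0; -0.008 0.0414 0 0 0 0; -0.008 0.0414 0 0 0 0; -0.008 0.0414 0 0 0 0; -0.008 0.0414 0 0 0 0; -0.008 0.0414 0 0 0 0; -0.008 0.0414 0 0 0 0; -0.004 0.0207 0 0 0 0; 0 0 0 0 0 0; 0 0 0 0 0 0"
}}

```text
time_s: 29.0
position: [0.6214, 0.2108, 0.2526]
eef_rot: [-0.001, 1.0, -0.0, -0.0]
force: [-0.1, -0.3, -3.0]
width: 0.254
finger_force: 44.7
```

Call:
{"name": "step_arm", "arguments": {
  "targets": "-0.0008 0 0.0125 0 0 0; 0 0 0.0125 0 0 0; 0 0 0.0125 0 0 0; 0 0 0.01 0 0 0; 0 0 0.005 0 0 0; 0 0 0.0025 0 0 0; 0 0 0 0 0 0; 0 0 0 0 0 0; 0 0 0 0 0 0; 0 0 0 0 0 0; 0 0 0 0 0 0"
}}

```text
time_s: 30.1
position: [0.6227, 0.2109, 0.2093]
eef_rot: [-0.0, 1.0, 0.0, 0.0]
force: [0.3, 0.0, -3.1]
width: 0.254
finger_force: 44.7
```

```bash
cat > m6.py <<'E'
from fit import *
from plant import telemetry
s=telemetry.observe(); p=s["position"]; print(p,s["eef_rot"],s["qvel"])
z=p[2]-.0853
out=[]
for n in("side","top"):
    im=cv2.resize(grab(n)[:,:,::-1],None,fx=4,fy=4,interpolation=2)
    for P in (box(.074,.042,z,z+.03),cyl(.024,.077,.1)+[.622-p[0],.2113-p[1],0]):
        cv2.polylines(im,[cv2.convexHull(((proj(n,place(P,(p[0],p[1],0)))+.5)*4).astype(np.int32))],1,(0,0,255),1)
    c=(proj(n,[[p[0],p[1],z+.03]])[0]*4).astype(int); r=150
    a=np.maximum(c-r,0); out.append(cv2.resize(im[a[1]:c[1]+r,a[0]:c[0]+r],(390,390)))
cv2.imwrite("pics/m6.png",np.hstack(out))
E
python3 m6.py
```

```text
[0.62271628 0.2108798  0.20925577] [-3.27659303e-04  9.99999900e-01  6.79194412e-05  2.95627707e-04] [-0.00254004  0.00252316  0.0026698  -0.00086076  0.00074795 -0.00286411]
```

View pics/m6.png

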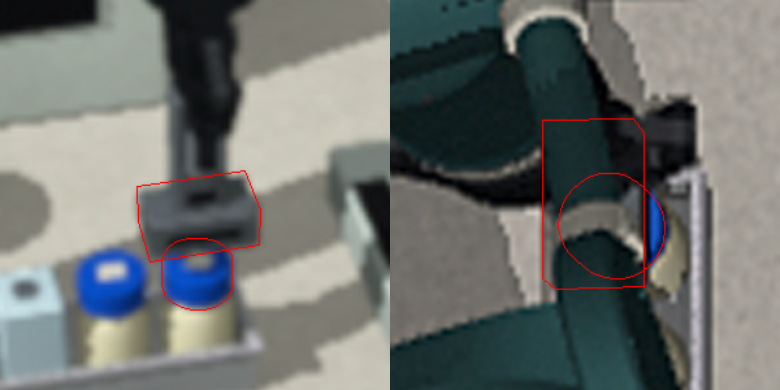

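The side view shows the reader level and centred over the packed jar's cap, with about 24 mm of clearance. The jar, brick and neighbour are upright. I hand in.

```bash
python3 -c "
from plant import manip
print(manip.finish_job())"
```

```text
the job is handed in; nothing more can be done
None
```

I packed the jar and brick upright in the crate and handed in the job with the reader held level, centred about 24 mm above the jar's cap and in line with the row; the hand-in returned no verdict.

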